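# Put the inspection kit back in its holders

### The job

Put the inspection kit back on the desk's holders: stand each of the three loupes, lens up, in the round dish of its own size (large, medium, small), lay the battery pack flat and lengthwise in the rectangular tray, same side up as now, and lay the torch, either way round, squarely in the two notches of its cradle with its tube centred. Any order will do; each must sit fully down in its holder and be let go.

Things in the scene. Friction and masses are not known exactly. Their poses are not given: they have to be found in the camera images.
- loupe_large: The largest of three magnifier loupes: a plain upright aluminium cylinder, 62 mm in diameter and 46 mm tall, with a dark band round its middle and a bluish lens on top (the lens stands 3 mm proud and is part of the look only); 105 to 190 g. Stands loose on the desk, lens up. Origin: centre of its underside; z up along its axis.
- loupe_medium: The middle-sized of three magnifier loupes: a plain upright aluminium cylinder, 46 mm in diameter and 40 mm tall, with a dark band round its middle and a bluish lens on top (the lens stands 3 mm proud and is part of the look only); 60 to 110 g. Stands loose on the desk, lens up. Origin: centre of its underside; z up along its axis.
- loupe_small: The smallest of three magnifier loupes: a plain upright aluminium cylinder, 30 mm in diameter and 34 mm tall, with a dark band round its middle and a bluish lens on top (the lens stands 3 mm proud and is part of the look only); 25 to 48 g. Stands loose on the desk, lens up. Origin: centre of its underside; z up along its axis.
- torch: Steel torch lying down, 120 mm long: round tube 22 mm in diameter, 84 mm long, between a hexagonal head (22 mm long, at +x) and tail cap (14 mm long, at -x), both 28 mm across flats; 80 to 150 g. Origin: on its axis at the middle of the tube, 14 mm above the desk as it lies; x along it to the head, which ends at x = +64 mm (tail at -56 mm). Balances within 5 mm of the origin.
- pack: Battery pack lying flat: a white rectangular block, 60 mm (its x) by 36 mm (its y) by 24 mm tall, with a dark band near the -x end, a grey label and two small brass contacts on top. About 100 to 175 g. Origin: centre of its underside; z up.
- dish_large: The largest of three round grey plastic dishes, fixed to the desk, for the 62 mm loupe: 77 mm inside diameter, 85 mm outside, flat floor 4 mm above the desk, rim top 10 mm above the desk (so 6 mm deep). Origin: centre of its underside on the desk; z up. A seated loupe's origin is 4 mm above it.
- dish_medium: The middle-sized of three round grey plastic dishes, fixed to the desk, for the 46 mm loupe: 61 mm inside diameter, 69 mm outside, flat floor 4 mm above the desk, rim top 10 mm above the desk (so 6 mm deep). Origin: centre of its underside on the desk; z up. A seated loupe's origin is 4 mm above it.
- dish_small: The smallest of three round grey plastic dishes, fixed to the desk, for the 30 mm loupe: 45 mm inside diameter, 53 mm outside, flat floor 4 mm above the desk, rim top 10 mm above the desk (so 6 mm deep). Origin: centre of its underside on the desk; z up. A seated loupe's origin is 4 mm above it.
- tray: Rectangular grey plastic tray, fixed to the desk, for the battery pack: inside 76 mm (its x) by 52 mm (its y), 84 by 60 mm outside, floor 5 mm above the desk, rim top 10 mm above the desk. Origin: centre of its underside on the desk; z up. The pack lies in it lengthwise, its origin then 5 mm above the tray's.
- cradle: Grey torch cradle, fixed: base 90 (x) by 56 (y) by 6 mm with two upright V-notched saddles, 6 mm thick, 55 mm wide, 42 mm high, at x = -27 and +27 mm: 48 mm clear between them for fingers. V opens upward, 46 mm wide at top. The torch lies along x, tube in both notches, axis 34 mm above the desk, hexagonal ends outside the saddles. Origin: centre of its underside on the desk; z up.
Mind the look-alikes: they are no part of the job. What is shaped like the loupe_small but blue is not meant.

How it is judged (in metres and radians):
At the end, for the whole second after the job is handed in: All at rest (under 20 mm/s): loupes upright within 0.1 rad on the floor of their dishes, within 10 mm of centre; pack flat within 0.1 rad on the tray floor, within 13 mm and 0.5 rad of it; torch down in both notches (axis 30 to 38 mm up), within 14 mm of centre and 0.12 rad of its line (horizontal distance between loupe_large and dish_large below 0.01 m and z of loupe_large in the frame of dish_large below 0.0065 m and angle between each of loupe_large, loupe_medium, loupe_small, pack's own z axis and vertical below 0.1 rad and horizontal distance between loupe_medium and dish_medium below 0.01 m and z of loupe_medium in the frame of dish_medium below 0.0065 m and horizontal distance between loupe_small and dish_small below 0.01 m and z of loupe_small in the frame of dish_small below 0.0065 m and horizontal distance between pack and tray below 0.013 m and z of pack in the frame of tray below 0.0075 m and angle between the x axis of pack and the x axis of tray, either way round below 0.5 rad and horizontal distance between torch and cradle below 0.014 m and z of torch in the frame of cradle between 0.03 and 0.038 m and angle between the x axis of torch and the x axis of cradle, either way round below 0.12 rad and linear speed of each of loupe_large, loupe_medium, loupe_small, torch, pack below 0.02 m/s); the robot touches nothing.
It also fails if it takes over 134 s, if anything falls off the work surface, if the arm or the gripper's body presses on something with over 40 N, if the wrist force passes 120 N, or if a joint passes its speed limit or range.

### The arm

A 6-joint arm with a two-finger parallel gripper is mounted at the origin on the work surface. World frame = base frame: x ahead of the robot, y to its left, z up, the work surface at z = 0. Lengths are in mm, angles in rad, forces in N, time in s.
With the tool pointing down it reaches from about 325 to 775 mm from the base axis. Payload 9.3 kg.
Tool frame: the origin (TCP) lies on the front face of the gripper's body, between the roots of the fingers; the fingertips stand 73 mm ahead of it and the grasp point (between the pads) lies 54 mm ahead of it; z points along the fingers, y is the line along which they close (so a half turn about z gives the same grasp; the last joint's range is limited). The gripper opens to 85 mm and grips with 20 to 120 N. Pads are 22 mm wide; open, the fingers measure 114 mm over their backs; the gripper's body (76 mm by 85 mm) begins 54 mm behind the grasp point. The pads swing forward as they close: fully open they stand 13 mm farther back than shut.
Start: joints at [-1.493, 0.259, 0.021, 1.334, 0, 1.418], TCP at [125.809, -535.415, 303.879] pointing down, gripper open.
Joint ranges: [-3.04, 3.04], [-0.91, 1.82], [-1.04, 1.36], [-1.92, 1.95], [-1.52, 1.45], [-3.14, 3.14]. Speed limits (rad/s): [2.22, 2.22, 2.79, 3.14, 3.14, 3.14].

### API

Orientations are given as a unit quaternion [x, y, z, w].
In Python, from bench import r, read_camera, look_for, regions_of gives the robot as it stands. The module is installed in compiled form; this text tells all that it offers.
- The arm moves only by the shell command python3 -m inch 'ROWS' [OPENING] [FORCE]. ROWS is a JSON object of lists of equal length, an entry for each row: "slide": the shift along the world's x, y, z in m, a list of three; "angular": the turn, a rotation vector about the world's x, y, z in rad, a list of three. In form: {"slide": [[dx, dy, dz], ...], "angular": [[rx, ry, rz], ...]}. A call has 1 to 20 rows; each row is the pose to reach, as a shift and turn from the pose commanded when the call began; what a row does not reach only later rows make up. A row lasts 1/10 s, in which the tool goes at most 50 mm and 8.59 degrees, less where a joint would pass 70% of its speed; a pose out of reach is approached as far as the arm can. A call with a gripper value outside its range is refused whole. OPENING is the finger opening in m, from 0 to 0.0854, set as the call begins (- or left out, the last holds). The fingers move at their own pace and stop on an object; FORCE is the grip in N (left out, the last holds). Time passes only in rows, so rows that repeat a pose let the fingers close. It gives the time, the measured TCP pose, the force, the opening and the grip force at its end, in the units of the state.
- r.sense(): the state, without advancing time (a new reading comes with each control period).
- read_camera(name): name is "side" or "top" or "wrist"; returns a dict with "img" (400x640x3 uint8, red, green, blue), "fx", "fy", "cx", "cy" (pixels), "rvec" (rotation vector, rad) and "tvec" (3), from world to camera coordinates, as OpenCV has them. Camera axes: x right, y down, z forward; pixel columns grow to the right and rows downward; lengths in mm; the calibration is good to about 2 mm. The wrist camera is an equidistant fisheye: a pixel r from the principal point sees the ray r / f radians off the axis. A picture is of the moment at which its call begins. There is no depth.
- r.close_job(): hands the job in; it is judged then, once.
Trained networks look in the newest picture that a camera, given by its name, has taken for a name from the list of things; names that differ only in an ending like _2 or _b are one class to them, and where a whole thing is asked for, a point or a joint stands for the part that bears it (a point fixed in the world has none). Each returns a list of dicts, best first, with "score" (0 to 1); they miss things now and then, are a little off and sometimes report something else, mostly with a low value. They report only what shows in the picture. A call takes as long as a camera call. They do not tell look-alikes from the thing itself.
- look_for(label, camera): "xyz" ([x, y, z] in mm, in the coordinates of the camera as it stood for that picture, good to about 4 mm: the middle of the surface that is visible of it).
- regions_of(label, camera): "pixels" (400x640 bool, what is visible of it).
The state is a dict: "time": time; "joint_positions": joint angles; "joint_vel": joint speeds; "joint_efforts": joint torques, N m; "tool_pos": TCP position; "ee_rot": TCP orientation; "ft_force": force on the tool from outside, world axes, zero at the start; "ft_torque": the same for the moment, N m; "gripper_width": opening from 0.0 (shut) to 1.0 (fully open); "grip_force": force on a finger pad.
Only numpy, scipy, OpenCV 4.12 (cv2) and the standard library are available. Lean on these libraries where they do the work, as an engineer would, in place of code of your own. Each camera call takes 0.05 s, during which the arm holds its last target. There are 200 camera calls.

## Working session

There is one attempt and no reset: what is moved stays moved. The work goes in short steps, Python scripts to look and compute and a shell command to move; the robot and the scene stay as the last step left them, time stands still between calls to the robot, and variables do not carry over. Pictures are saved under pics/ and viewed, at most 14 in all, crops included, and the job is handed in when it is done.

```bash
ls; mkdir -p pics
cat > h.py <<'E'
import numpy as np, cv2
from bench import r, read_camera, look_for, regions_of
def save(cam,name):
    c=read_camera(cam); cv2.imwrite('pics/'+name,c['img'][:,:,::-1]); return c
def RT(c): return cv2.Rodrigues(np.array(c['rvec'],float))[0],np.array(c['tvec'],float).ravel()
def w(c,p): R,t=RT(c); return R.T@(np.array(p)-t)
def onplane(c,u,v,z,fish=False):
    R,t=RT(c); a=np.array([(u-c['cx'])/c['fx'],(v-c['cy'])/c['fy']])
    if fish:
        th=np.linalg.norm(a); d=np.array([*(a/th*np.sin(th)),np.cos(th)])
    else: d=np.array([*a,1.])
    o=-R.T@t; d=R.T@d; return o+d*(z-o[2])/d[2]
def proj(c,P):
    R,t=RT(c); p=R@np.array(P,float)+t; return c['fx']*p[0]/p[2]+c['cx'],c['fy']*p[1]/p[2]+c['cy']
E
python3 - <<'E'
from h import *
c=save('top','top0.png'); d=save('side','side0.png')
print(r.sense())
for n in "loupe_large loupe_medium loupe_small torch pack dish_large dish_medium dish_small tray cradle".split():
  for cam,cc in (('top',c),('side',d)):
    for o in look_for(n,cam)[:4]: print(n,cam,round(o['score'],2),w(cc,o['xyz']).round(0),np.round(o['xyz'],0) if 0 else '', np.round(proj(cc,w(cc,o['xyz'])),0))
E
```

```text
pics
{'time': 0.1, 'joint_positions': array([-1.49259748e+00,  2.59124540e-01,  2.08742285e-02,  1.33371141e+00,
       -5.76094974e-06,  1.41824537e+00]), 'joint_vel': array([ 0.00059933,  0.00116744,  0.00247317, -0.00014586, -0.00044739,
       -0.00160922]), 'joint_efforts': array([ 4.81744384e-03, -5.56691980e+01,  3.45073378e+01,  1.15786135e-02,
       -1.46839729e-04,  2.19265225e-06]), 'tool_pos': array([ 125.79717295, -535.25934638,  303.3471432 ]), 'ee_rot': array([ 9.93351527e-01,  1.15119089e-01,  1.87788623e-05, -5.82400436e-04]), 'ft_force': array([-0.36151039,  0.9505977 , -0.40755428]), 'ft_torque': array([ 0.0024024 , -0.00317268,  0.03356959]), 'grip_force': 0.0, 'gripper_width': 1.0000195901051343}
loupe_large side 0.78 [ 370. -256.   37.]  [406. 152.]
loupe_medium top 0.64 [ 627. -212.   42.]  [400. 180.]
loupe_medium side 0.83 [ 624. -203.   34.]  [314. 146.]
loupe_small top 0.44 [641. 288.  36.]  [236. 179.]
loupe_small side 0.81 [707. 257.  26.]  [213. 257.]
loupe_small side 0.75 [638. 231.  27.]  [247. 255.]
loupe_small side 0.65 [631. 293.  29.]  [238. 276.]
torch top 0.88 [365. 302.  26.]  [232. 269.]
torch side 0.6 [361. 308.  21.]  [358. 318.]
pack top 0.52 [656.  12.  19.]  [326. 173.]
pack side 0.93 [657.  16.  21.]  [275. 196.]
dish_large top 0.91 [462.  15.   4.]  [327. 236.]
dish_large side 0.66 [461.  12.   3.]  [349. 216.]
dish_medium top 0.67 [527. 411.   6.]  [199. 217.]
dish_medium side 0.86 [531. 403.   2.]  [262. 339.]
dish_small top 0.77 [450. 172.   4.]  [276. 240.]
dish_small side 0.88 [441. 166.   2.]  [339. 263.]
tray top 0.87 [ 536. -399.    3.]  [460. 210.]
tray side 0.69 [ 529. -402.    3.]  [363. 125.]
cradle top 0.66 [ 435. -136.    7.]  [376. 244.]
cradle side 0.65 [ 369. -255.   39.]  [407. 152.]
cradle side 0.58 [ 433. -137.   10.]  [374. 181.]
```

View pics/top0.png

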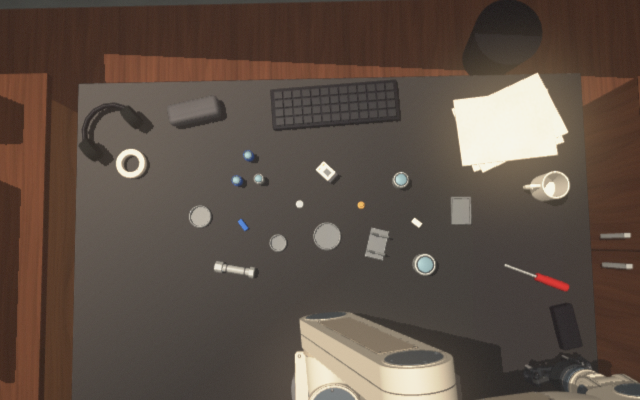

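View pics/side0.png

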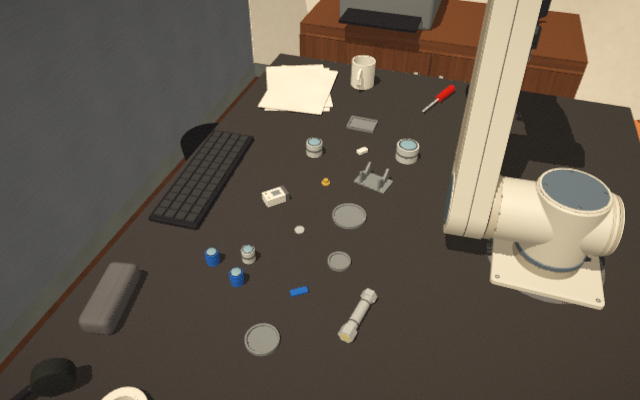

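The top picture shows the small steel loupe at (259,179), with its blue look-alikes at (249,155) and (237,181). The medium loupe is at (400,180), the large at (425,264), the pack at (326,172) and the torch at (235,269). The dishes are at (327,236), (200,216) and (278,243), the tray at (460,210) and the cradle at (377,243). The side view agrees.

```bash
cat > m.py <<'E'
from h import *
H=dict(loupe_large=23,loupe_medium=20,loupe_small=17,torch=14,pack=24,dish_large=10,dish_medium=10,dish_small=10,tray=10,cradle=20)
def measure(cam,names,fish=False):
    c=read_camera(cam)
    for n in names:
        for o in regions_of(n,cam)[:4]:
            m=o['pixels'].astype(np.uint8)
            if m.sum()<20: continue
            cs=max(cv2.findContours(m,cv2.RETR_EXTERNAL,cv2.CHAIN_APPROX_NONE)[0],key=len)[:,0]
            P=np.array([onplane(c,u,v,H[n],fish)[:2] for u,v in cs],np.float32)
            (cx,cy),(a,b),an=cv2.minAreaRect(P)
            box=cv2.boxPoints(((cx,cy),(a,b),an)); e=max([box[1]-box[0],box[2]-box[1]],key=np.linalg.norm)
            col=c['img'][m>0].mean(0).round(0)
            q=cs.mean(0).round(0)
            print(n,cam,round(o['score'],2),'ctr',np.round([cx,cy],1),'size',np.round([a,b],0),'longdir',round(float(np.arctan(e[1]/e[0])),3),'px',q,'rgb',col)
    return c
E
python3 - <<'E'
from m import *
for cam in('top','side'): measure(cam,H)
c=read_camera('wrist'); R,t=RT(c); print(-R.T@t, R, c['fx'],c['cx'],c['cy'])
E
```

```text
loupe_large top 0.76 ctr [ 373.1 -275.8] size [67. 57.] longdir 1.554 px [423. 264.] rgb [157. 168. 162.]
loupe_medium top 0.59 ctr [ 631.7 -211.7] size [37. 44.] longdir -0.805 px [399. 179.] rgb [156. 170. 165.]
loupe_small top 0.63 ctr [642.4 221. ] size [31. 28.] longdir 1.552 px [259. 179.] rgb [146. 154. 149.]
loupe_small top 0.61 ctr [715.  254.7] size [33. 29.] longdir 0.77 px [248. 155.] rgb [109. 127. 143.]
loupe_small top 0.48 ctr [639.8 290. ] size [38. 31.] longdir 0.773 px [237. 180.] rgb [107. 122. 138.]
torch top 0.8 ctr [365.8 299.6] size [120.  26.] longdir 1.371 px [234. 269.] rgb [187. 180. 167.]
pack top 0.7 ctr [ 436.8 -135.9] size [58. 86.] longdir -0.245 px [376. 243.] rgb [147. 143. 135.]
pack top 0.6 ctr [658.6  12.5] size [66. 37.] longdir 0.764 px [326. 172.] rgb [205. 199. 186.]
pack top 0.53 ctr [641.4 220. ] size [31. 28.] longdir 1.552 px [259. 179.] rgb [146. 155. 150.]
dish_large top 0.6 ctr [463.7  15.9] size [85. 83.] longdir 0.767 px [326. 235.] rgb [155. 150. 141.]
dish_medium top 0.76 ctr [531.3 407.4] size [65. 65.] longdir 0.001 px [200. 216.]
[... 1021 characters left out ...]
846 px [276. 196.] rgb [188. 177. 155.]
dish_large side 0.66 ctr [462.3  16.6] size [84. 94.] longdir -1.328 px [349. 216.] rgb [146. 140. 126.]
dish_small side 0.9 ctr [443.  166.9] size [52. 60.] longdir -1.271 px [339. 261.] rgb [142. 136. 122.]
tray side 0.79 ctr [ 531. -395.] size [76. 89.] longdir -0.021 px [362. 124.] rgb [139. 134. 120.]
cradle side 0.62 ctr [ 428.7 -138.6] size [96. 92.] longdir 1.3 px [374. 178.] rgb [135. 130. 116.]
[ 206.51257243 -516.16801553  373.85537819] [[ 2.30147423e-01 -9.73155611e-01 -5.65257367e-04]
 [-9.21915900e-01 -2.18215356e-01  3.20083007e-01]
 [-3.11613922e-01 -7.31451594e-02 -9.47389334e-01]] 309.70691628693146 325.9940497552293 196.4813595968929
```

```bash
python3 -m inch '{"slide":[[0.246,0.258,-0.084],[0.246,0.258,-0.084],[0.246,0.258,-0.084],[0.246,0.258,-0.084],[0.246,0.258,-0.084],[0.246,0.258,-0.084],[0.246,0.258,-0.084],[0.246,0.258,-0.084],[0.246,0.258,-0.084],[0.246,0.258,-0.084],[0.246,0.258,-0.084],[0.246,0.258,-0.084]],"angular":[[0,0,0],[0,0,0],[0,0,0],[0,0,0],[0,0,0],[0,0,0],[0,0,0],[0,0,0],[0,0,0],[0,0,0],[0,0,0],[0,0,0]]}' 0.0854 60
python3 - <<'E'
from m import *
c=measure('wrist',['loupe_large','cradle'],True); cv2.imwrite('pics/w1.png',c['img'][:,:,::-1]); R,t=RT(c); print(-R.T@t)
for o in look_for('loupe_large','wrist'): print(o['score'],w(c,o['xyz']))
E
```

```text
time: 3.45
tool_pos: [371.3, -278.4, 220.1]
ee_rot: [0.993, 0.114, 0.0, 0.0]
ft_force: [-0.1, 0.3, 0.2]
gripper_width: 1.0
grip_force: 0.0
loupe_large wrist 0.88 ctr [ 370.1 -279.7] size [74. 67.] longdir 0.269 px [327. 190.] rgb [215. 221. 217.]
cradle wrist 0.8 ctr [ 440.  -138.9] size [72. 85.] longdir -0.249 px [197.  86.] rgb [225. 223. 214.]
[ 451.9860588  -259.24085912  290.12303394]
0.84 [ 378.05065744 -279.03660954   46.70443422]
```

View pics/w1.png

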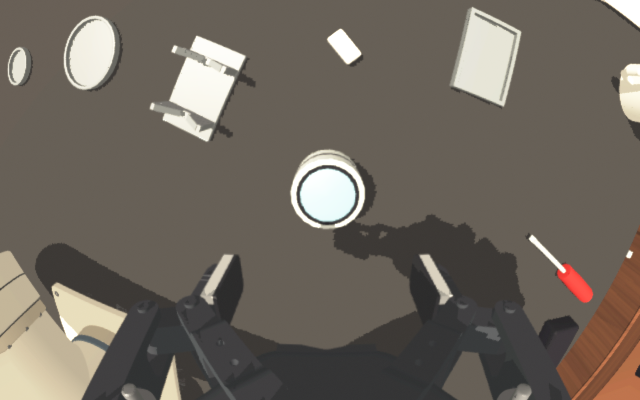

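The wrist view shows the large loupe with its lens centred at (328,194), the cradle at (205,88) and the tray at (487,57).

```bash
cat >> m.py <<'E'
def lens(c,u,v,h=49,rad=60):
    # centroid of bluish lens near the given pixel
    im=c['img'].astype(int); m=((im[:,:,2]-im[:,:,0])>12).astype(np.uint8)
    n,l,s,ce=cv2.connectedComponentsWithStats(m)
    k=min((i for i in range(1,n) if s[i,4]>150),key=lambda i:np.hypot(*(ce[i]-[u,v])))
    P=onplane(c,*ce[k],h,True); print('lens px',ce[k].round(1),'area',s[k,4],'xyz',P.round(1)); return P
E
python3 - <<'E'
from m import *
c=read_camera('wrist'); lens(c,328,194,49)
for e in [(483,10),(520,41),(501,105),(452,86)]: print(onplane(c,*e,10,True).round(1))
E
```

```text
lens px [334.4 202.4] area 1183 xyz [ 369.5 -285.3   49. ]
[ 579.9 -384.4   10. ]
[ 566.2 -433.    10. ]
[ 493.3 -427.6   10. ]
[ 493.1 -370.    10. ]
```

```bash
python3 -m inch '{"slide":[[0.002,-0.001,-0.04],[0.002,-0.001,-0.08],[0.002,-0.001,-0.11],[0.002,-0.001,-0.13],[0.002,-0.001,-0.138],[0.002,-0.001,-0.138],[0.002,-0.001,-0.138]],"angular":[[0,0,0],[0,0,0],[0,0,0],[0,0,0],[0,0,0],[0,0,0],[0,0,0]]}'
python3 -m inch '{"slide":[[0,0,0],[0,0,0],[0,0,0],[0,0,0],[0,0,0],[0,0,0],[0,0,0],[0,0,0],[0,0,0.01],[0,0,0.03],[0,0,0.05],[0,0,0.07],[0,0,0.07]],"angular":[[0,0,0],[0,0,0],[0,0,0],[0,0,0],[0,0,0],[0,0,0],[0,0,0],[0,0,0],[0,0,0],[0,0,0],[0,0,0],[0,0,0],[0,0,0]]}' 0.03 60
```

```text
time: 4.4
tool_pos: [374.1, -278.8, 82.7]
ee_rot: [0.993, 0.115, 0.0, 0.0]
ft_force: [0.4, -0.2, 0.4]
gripper_width: 1.001
grip_force: 0.0
time: 5.7
tool_pos: [374.6, -279.2, 154.7]
ee_rot: [0.993, 0.115, 0.001, 0.002]
ft_force: [0.5, 0.2, -2.7]
gripper_width: 0.709
grip_force: 65.3
```

```bash
python3 -m inch '{"slide":[[0.01,0.03,0],[0.022,0.07,0],[0.034,0.11,0],[0.046,0.15,0],[0.058,0.19,0],[0.07,0.23,0],[0.08,0.26,0],[0.086,0.284,0],[0.09,0.294,0],[0.09,0.294,0],[0.09,0.294,0],[0.09,0.294,-0.02],[0.09,0.294,-0.04],[0.09,0.294,-0.055],[0.09,0.294,-0.062],[0.09,0.294,-0.065],[0.09,0.294,-0.065],[0.09,0.294,-0.065]],"angular":[[0,0,0],[0,0,0],[0,0,0],[0,0,0],[0,0,0],[0,0,0],[0,0,0],[0,0,0],[0,0,0],[0,0,0],[0,0,0],[0,0,0],[0,0,0],[0,0,0],[0,0,0],[0,0,0],[0,0,0],[0,0,0]]}'
python3 - <<'E'
from h import *
c=save('wrist','w2.png')
E
```

```text
time: 7.5
tool_pos: [464.1, 15.0, 87.4]
ee_rot: [0.993, 0.115, 0.0, 0.0]
ft_force: [-1.0, -0.2, -1.3]
gripper_width: 0.714
grip_force: 65.5
```

View pics/w2.png

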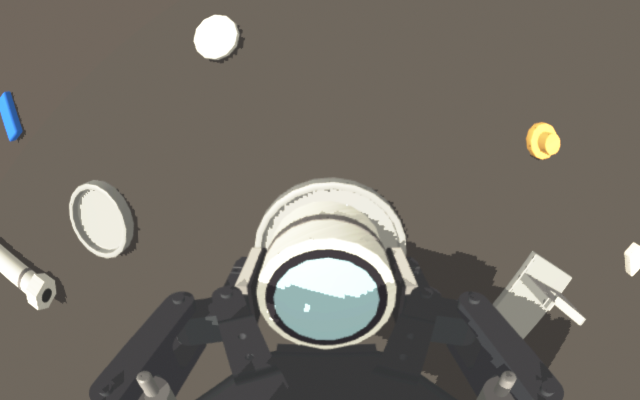

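The large loupe stands inside its dish (rim seen at (256–406, 180–260)), laterally centred. I'll release it and go to the medium loupe.

```bash
python3 -m inch '{"slide":[[0,0,0],[0,0,0],[0,0,0],[0,0,0],[0,0,0.03],[0,0,0.07],[0,0,0.113],[0.166,-0.229,0.113],[0.166,-0.229,0.113],[0.166,-0.229,0.113],[0.166,-0.229,0.113],[0.166,-0.229,0.113],[0.166,-0.229,0.113],[0.166,-0.229,0.113],[0.166,-0.229,0.113],[0.166,-0.229,0.113],[0.166,-0.229,0.113]],"angular":[[0,0,0],[0,0,0],[0,0,0],[0,0,0],[0,0,0],[0,0,0],[0,0,0],[0,0,0],[0,0,0],[0,0,0],[0,0,0],[0,0,0],[0,0,0],[0,0,0],[0,0,0],[0,0,0],[0,0,0]]}' 0.0854
cat >> m.py <<'E'
def cyl(c,d,h,n,near,cam='wrist'):
    # fit of loupe position: silhouette of modelled cylinder against network mask (IoU)
    from scipy.optimize import minimize
    R,t=RT(c)
    ms=[o['pixels'] for o in regions_of(n,cam)]
    def pj(P):
        p=P@R.T+t; th=np.arctan2(np.hypot(p[:,0],p[:,1]),p[:,2])
        u=p[:,:2]/np.hypot(p[:,0],p[:,1])[:,None]*th[:,None]
        return u*[c['fx'],c['fy']]+[c['cx'],c['cy']]
    a=np.linspace(0,6.28,40)
    def sil(x):
        P=np.array([[x[0]+d/2*np.cos(b),x[1]+d/2*np.sin(b),z] for z in(0,h) for b in a])
        m=np.zeros((400,640),np.uint8); cv2.fillConvexPoly(m,np.round(cv2.convexHull(pj(P).astype(np.float32))*16).astype(np.int32),1,shift=4); return m>0
    best=max(ms,key=lambda m:(m&sil(near)).sum())
    f=lambda x:-(best&sil(x)).sum()/(best|sil(x)).sum()
    s=minimize(f,near,method='Nelder-Mead',options=dict(initial_simplex=np.array(near)+[[0,0],[8,0],[0,8]]))
    print(n,'fit',s.x.round(1),'IoU',round(-s.fun,3)); return s.x
E
python3 - <<'E'
from m import *
c=measure('wrist',['loupe_medium','tray'],True); cyl(c,46,40,'loupe_medium',[630,-213])
c=save('side','s1.png')
E
```

```text
time: 9.25
tool_pos: [629.4, -212.3, 200.3]
ee_rot: [0.993, 0.116, 0.0, -0.0]
ft_force: [-0.2, 0.8, 0.2]
gripper_width: 0.998
grip_force: 0.0
loupe_medium wrist 0.64 ctr [ 628.2 -216.7] size [58. 50.] longdir 0.235 px [331. 196.] rgb [125. 136. 128.]
tray wrist 0.75 ctr [ 559.2 -399.1] size [68. 49.] longdir 1.517 px [478. 283.] rgb [60. 59. 55.]
tray wrist 0.39 ctr [660.4  12.8] size [69. 52.] longdir 0.798 px [113. 114.] rgb [156. 149. 133.]
loupe_medium fit [ 631.  -215.9] IoU 0.955
```

View pics/s1.png

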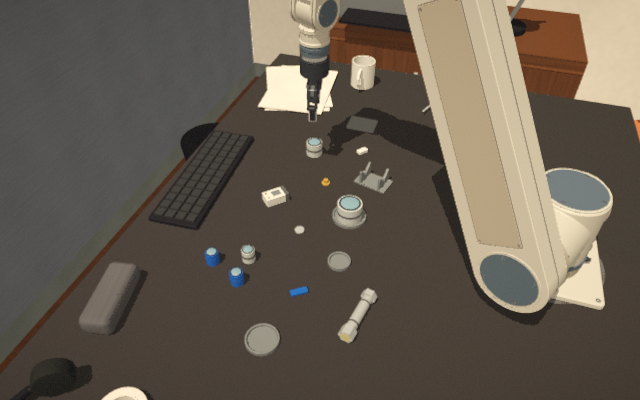

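The large loupe sits in its dish at (350,210). Next is grasping the medium loupe, fitted at (631,-216).

```bash
python3 -m inch '{"slide":[[0.001,-0.002,-0.04],[0.001,-0.002,-0.08],[0.001,-0.002,-0.1],[0.001,-0.002,-0.114],[0.001,-0.002,-0.118],[0.001,-0.002,-0.118]],"angular":[[0,0,0],[0,0,0],[0,0,0],[0,0,0],[0,0,0],[0,0,0]]}'
python3 -m inch '{"slide":[[0,0,0],[0,0,0],[0,0,0],[0,0,0],[0,0,0],[0,0,0],[0,0,0],[0,0,0],[0,0,0],[0,0,0],[0,0,0.01],[0,0,0.03],[0,0,0.05],[0,0,0.07],[0,0,0.07]],"angular":[[0,0,0],[0,0,0],[0,0,0],[0,0,0],[0,0,0],[0,0,0],[0,0,0],[0,0,0],[0,0,0],[0,0,0],[0,0,0],[0,0,0],[0,0,0],[0,0,0],[0,0,0]]}' 0.02 50
```

```text
time: 10.1
tool_pos: [631.0, -215.5, 82.1]
ee_rot: [0.993, 0.115, 0.0, 0.0]
ft_force: [0.7, -0.2, 1.2]
gripper_width: 0.998
grip_force: 0.0
time: 11.6
tool_pos: [631.8, -215.9, 155.4]
ee_rot: [0.993, 0.115, 0.002, 0.001]
ft_force: [0.1, -0.5, -0.1]
gripper_width: 0.528
grip_force: 51.1
```

```bash
python3 -m inch '{"slide":[[-0.004,0.025,0],[-0.011,0.065,0],[-0.018,0.11,0],[-0.026,0.155,0],[-0.034,0.2,0],[-0.042,0.245,0],[-0.05,0.29,0],[-0.058,0.335,0],[-0.066,0.38,0],[-0.074,0.425,0],[-0.08,0.47,0],[-0.086,0.51,0],[-0.092,0.55,0],[-0.096,0.58,0],[-0.099,0.605,0],[-0.1,0.622,0],[-0.1,0.622,0],[-0.1,0.622,0]],"angular":[[0,0,0.1],[0,0,0.2],[0,0,0.3],[0,0,0.4],[0,0,0.5],[0,0,0.6],[0,0,0.7],[0,0,0.8],[0,0,0.9],[0,0,1.0],[0,0,1.1],[0,0,1.2],[0,0,1.3],[0,0,1.4],[0,0,1.5],[0,0,1.5],[0,0,1.5],[0,0,1.5]]}'
python3 - <<'E'
from m import *
c=measure('wrist',['dish_medium','dish_small','torch'],True);print(r.sense()['joint_positions'])
cv2.imwrite('pics/w3.png',c['img'][:,:,::-1])
E
```

```text
time: 13.4
tool_pos: [530.7, 406.2, 151.3]
ee_rot: [0.649, 0.761, -0.001, -0.0]
ft_force: [-0.0, -0.9, -1.0]
gripper_width: 0.519
grip_force: 51.2
dish_small wrist 0.79 ctr [434.7 180.7] size [61. 22.] longdir 0.999 px [213. 378.] rgb [127. 126. 117.]
torch wrist 0.87 ctr [365.2 292.9] size [150.  33.] longdir 1.38 px [138. 282.] rgb [243. 241. 228.]
[ 5.26676894e-01  5.29748909e-01  5.42938045e-02  1.09545615e+00
 -1.58500203e-04  1.93957542e+00]
```

View pics/w3.png

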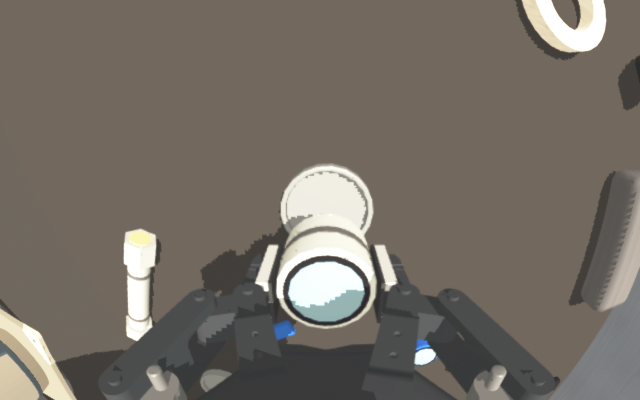

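The dish rim shows behind the held loupe, with its far edge at (327,164) and its sides at x = 281 and 373 around row 207. I'll fit the rim to those points.

Run:
```python
from m import *
from scipy.optimize import least_squares
c=read_camera('wrist')
P=np.array([onplane(c,u,v,10,True)[:2] for u,v in [(327,164),(281,207),(373,207),(297,175),(357,175)]])
s=least_squares(lambda x:np.hypot(*(P-x).T)-34.5,[530,407]); print(s.x,s.fun.round(1))
```

```text
[532.39752451 406.16154452] [ 0.4 -0.5 -0.5 -0.2 -0.2]
```

```bash
python3 -m inch '{"slide":[[0.001,0,-0.02],[0.001,0,-0.04],[0.001,0,-0.055],[0.001,0,-0.062],[0.001,0,-0.065],[0.001,0,-0.065],[0.001,0,-0.065]],"angular":[[0,0,0],[0,0,0],[0,0,0],[0,0,0],[0,0,0],[0,0,0],[0,0,0]]}'
python3 -m inch '{"slide":[[0,0,0],[0,0,0],[0,0,0],[0,0,0],[0,0,0],[0,0,0.03],[0,0,0.07],[0,0,0.113],[0.11,-0.186,0.113],[0.11,-0.186,0.113],[0.11,-0.186,0.113],[0.11,-0.186,0.113],[0.11,-0.186,0.113],[0.11,-0.186,0.113],[0.11,-0.186,0.113],[0.11,-0.186,0.113],[0.11,-0.186,0.113]],"angular":[[0,0,0],[0,0,0],[0,0,0],[0,0,0],[0,0,0],[0,0,0],[0,0,0],[0,0,0],[0,0,0],[0,0,0],[0,0,0],[0,0,0],[0,0,0],[0,0,0],[0,0,0],[0,0,0],[0,0,0]]}' 0.07
python3 - <<'E'
from m import *
s=r.sense();print(s['joint_positions'].round(2),s['ee_rot'])
c=measure('wrist',['loupe_small'],True); cyl(c,30,34,'loupe_small',[641.5,220])
E
```

```text
time: 14.35
tool_pos: [532.2, 406.6, 87.7]
ee_rot: [0.648, 0.761, 0.001, 0.0]
ft_force: [-0.5, 0.8, -0.8]
gripper_width: 0.521
grip_force: 51.2
time: 16.05
tool_pos: [641.1, 222.1, 200.0]
ee_rot: [0.648, 0.762, 0.0, -0.0]
ft_force: [-0.3, 0.4, 1.3]
gripper_width: 0.819
grip_force: 0.0
[0.21 0.52 0.16 1.21 0.   1.62] [ 6.47594963e-01  7.61984749e-01  5.01470511e-05 -6.51311319e-05]
loupe_small wrist 0.98 ctr [643.2 218.4] size [31. 39.] longdir -1.408 px [327. 198.] rgb [232. 234. 228.]
loupe_small wrist 0.97 ctr [718.2 251.4] size [30. 41.] longdir -0.589 px [418. 175.] rgb [153. 184. 225.]
loupe_small wrist 0.62 ctr [640.2 287.4] size [30. 32.] longdir -0.934 px [337. 118.] rgb [191. 215. 237.]
loupe_small fit [642.9 220.2] IoU 0.933
```

```bash
python3 -m inch '{"slide":[[0.001,-0.001,-0.03],[0.001,-0.001,-0.07],[0.001,-0.001,-0.1],[0.001,-0.001,-0.115],[0.001,-0.001,-0.119],[0.001,-0.001,-0.119]],"angular":[[0,0,0],[0,0,0],[0,0,0],[0,0,0],[0,0,0],[0,0,0]]}' 0.055
python3 -m inch '{"slide":[[0,0,0],[0,0,0],[0,0,0],[0,0,0],[0,0,0],[0,0,0],[0,0,0],[0,0,0],[0,0,0.01],[0,0,0.03],[0,0,0.05],[0,0,0.07],[0,0,0.07]],"angular":[[0,0,0],[0,0,0],[0,0,0],[0,0,0],[0,0,0],[0,0,0],[0,0,0],[0,0,0],[0,0,0],[0,0,0],[0,0,0],[0,0,0],[0,0,0]]}' 0.01 40
```

```text
time: 16.8
tool_pos: [642.7, 219.9, 80.7]
ee_rot: [0.648, 0.761, -0.0, -0.0]
ft_force: [-0.4, -0.3, 0.3]
gripper_width: 0.644
grip_force: 0.0
time: 18.1
tool_pos: [643.9, 219.8, 154.6]
ee_rot: [0.648, 0.761, 0.002, 0.002]
ft_force: [-0.5, -0.0, -0.4]
gripper_width: 0.334
grip_force: 39.5
```

```bash
python3 -m inch '{"slide":[[-0.03,-0.008,0],[-0.07,-0.018,0],[-0.11,-0.029,0],[-0.15,-0.039,0],[-0.18,-0.047,0],[-0.198,-0.052,0],[-0.198,-0.052,0],[-0.198,-0.052,0]],"angular":[[0,0,0],[0,0,0],[0,0,0],[0,0,0],[0,0,0],[0,0,0],[0,0,0],[0,0,0]]}'
python3 - <<'E'
from m import *
c=measure('wrist',['dish_small'],True)
cv2.imwrite('pics/w4.png',c['img'][100:,:,::-1])
E
```

```text
time: 18.9
tool_pos: [445.3, 167.6, 151.1]
ee_rot: [0.648, 0.761, 0.0, 0.0]
ft_force: [0.4, 0.0, -0.1]
gripper_width: 0.334
grip_force: 39.6
dish_small wrist 0.93 ctr [444.4 169.8] size [52. 46.] longdir 0.209 px [324. 209.] rgb [223. 221. 210.]
```

View pics/w4.png

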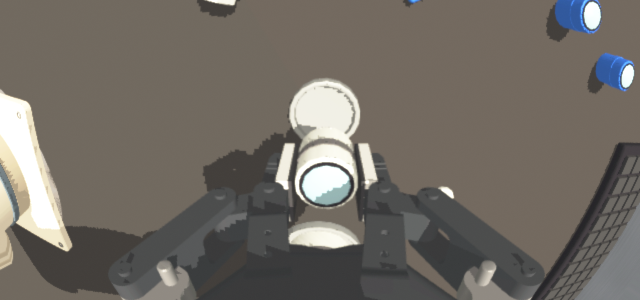

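The dish rim is seen at (289–360, 180–240) in full-image pixels. It fits a centre near (444.5,166.5), so I'll place the small loupe there, then move on to the torch.

```bash
python3 -m inch '{"slide":[[-0.001,-0.001,-0.02],[-0.001,-0.001,-0.04],[-0.001,-0.001,-0.055],[-0.001,-0.001,-0.062],[-0.001,-0.001,-0.0655],[-0.001,-0.001,-0.0655],[-0.001,-0.001,-0.0655]],"angular":[[0,0,0],[0,0,0],[0,0,0],[0,0,0],[0,0,0],[0,0,0],[0,0,0]]}'
python3 -m inch '{"slide":[[0,0,0],[0,0,0],[0,0,0],[0,0,0],[0,0,0],[0,0,0.03],[0,0,0.07],[0,0,0.114],[-0.079,0.129,0.114],[-0.079,0.129,0.114],[-0.079,0.129,0.114],[-0.079,0.129,0.114],[-0.079,0.129,0.114],[-0.079,0.129,0.114],[-0.079,0.129,0.114],[-0.079,0.129,0.114]],"angular":[[0,0,0],[0,0,0],[0,0,0],[0,0,0],[0,0,0],[0,0,0],[0,0,0],[0,0,0],[0,0,-0.356],[0,0,-0.356],[0,0,-0.356],[0,0,-0.356],[0,0,-0.356],[0,0,-0.356],[0,0,-0.356],[0,0,-0.356]]}' 0.06
python3 - <<'E'
from m import *
s=r.sense();print(s['joint_positions'].round(2),s['ee_rot'])
c=measure('wrist',['torch'],True)
cv2.imwrite('pics/w5.png',c['img'][:,:,::-1])
E
```

```text
time: 19.7
tool_pos: [444.0, 166.6, 86.4]
ee_rot: [0.648, 0.761, -0.0, 0.0]
ft_force: [-6.1, -1.8, 13.4]
gripper_width: 0.337
grip_force: 41.0
time: 21.3
tool_pos: [365.4, 294.8, 199.3]
ee_rot: [0.773, 0.634, -0.0, 0.0]
ft_force: [-0.5, -0.1, 0.3]
gripper_width: 0.702
grip_force: 0.0
[ 0.5   0.18 -0.36  1.03 -0.    2.27] [ 7.73396822e-01  6.33922190e-01 -1.00190832e-04  4.46477660e-05]
torch wrist 0.7 ctr [366.2 293.9] size [130.  33.] longdir 1.386 px [326. 186.] rgb [244. 243. 237.]
```

View pics/w5.png

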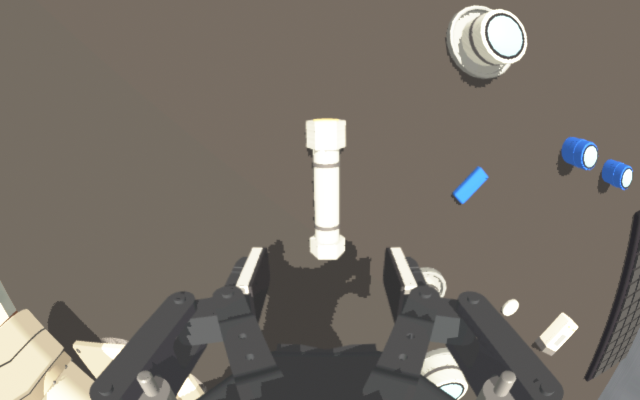

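The torch lies along the image's vertical, with its head at (326,135), tube from row ~152 to ~235 and tail at (327,246). The medium loupe sits in its dish at (490,40).

Run:
```python
from m import *
c=read_camera('wrist')
a=onplane(c,326,152,26,True);b=onplane(c,327,235,26,True);print(a,b,(a+b)/2,np.linalg.norm(a-b),np.arctan2(*(a-b)[1::-1]))
for o in look_for('torch','wrist'): print(o['score'],w(c,o['xyz']))
for o in look_for('loupe_small','wrist'): print(o['score'],w(c,o['xyz']))
a=onplane(c,326,120,14,True);b=onplane(c,327,258,14,True);print(a,b,np.linalg.norm(a-b))
```

```text
[373.19543115 332.29685236  26.        ] [359.87540145 260.74314366  26.        ] [366.5354163  296.51999801  26.        ] 72.78294045423526 1.386748701536894
0.95 [370.58728459 305.31938986  25.27069313]
0.23 [652.58255354  21.83719282  18.50295711]
0.9 [708.00736283 253.76705019  26.37390233]
0.86 [628.73145706 292.0010192   30.97220379]
[378.00647741 356.46832595  14.        ] [354.0950986  231.18347718  14.        ] 127.54625579416218
```

```bash
python3 -m inch '{"slide":[[0.001,0.001,-0.03],[0.001,0.001,-0.07],[0.001,0.001,-0.1],[0.001,0.001,-0.118],[0.001,0.001,-0.124],[0.001,0.001,-0.124]],"angular":[[0,0,0.012],[0,0,0.012],[0,0,0.012],[0,0,0.012],[0,0,0.012],[0,0,0.012]]}' 0.06
python3 -m inch '{"slide":[[0,0,0],[0,0,0],[0,0,0],[0,0,0],[0,0,0],[0,0,0],[0,0,0],[0,0,0],[0,0,0],[0,0,0.01],[0,0,0.03],[0,0,0.06],[0,0,0.09],[0,0,0.11],[0,0,0.11]],"angular":[[0,0,0],[0,0,0],[0,0,0],[0,0,0],[0,0,0],[0,0,0],[0,0,0],[0,0,0],[0,0,0],[0,0,0],[0,0,0],[0,0,0],[0,0,0],[0,0,0],[0,0,0]]}' 0.0 60
```

```text
time: 22.15
tool_pos: [365.7, 296.4, 75.0]
ee_rot: [0.769, 0.639, -0.001, -0.0]
ft_force: [0.6, -0.2, 0.3]
gripper_width: 0.703
grip_force: 0.0
time: 23.65
tool_pos: [366.7, 297.1, 188.8]
ee_rot: [0.769, 0.639, 0.003, 0.001]
ft_force: [0.2, -0.3, -1.5]
gripper_width: 0.229
grip_force: 58.9
```

```bash
python3 -m inch '{"slide":[[0.005,-0.025,0],[0.01,-0.06,0],[0.016,-0.095,0],[0.022,-0.13,0],[0.028,-0.165,0],[0.034,-0.2,0],[0.04,-0.235,0],[0.046,-0.27,0],[0.052,-0.305,0],[0.058,-0.34,0],[0.064,-0.375,0],[0.069,-0.405,0],[0.072,-0.424,0],[0.072,-0.432,0],[0.072,-0.432,0],[0.072,-0.432,0],[0.072,-0.432,0]],"angular":[[0,0,0.08],[0,0,0.2],[0,0,0.32],[0,0,0.44],[0,0,0.56],[0,0,0.68],[0,0,0.8],[0,0,0.92],[0,0,1.04],[0,0,1.16],[0,0,1.28],[0,0,1.4],[0,0,1.48],[0,0,1.53],[0,0,1.53],[0,0,1.53],[0,0,1.53]]}'
python3 - <<'E'
from m import *
s=r.sense();print(s['joint_positions'].round(2),s['ee_rot'])
c=measure('wrist',['cradle'],True)
cv2.imwrite('pics/w6.png',c['img'][:,:,::-1])
c=measure('top',['cradle'])
cv2.imwrite('pics/t6.png',cv2.resize(c['img'][190:300,310:440,::-1],None,fx=5,fy=5))
E
```

```text
time: 25.35
tool_pos: [437.6, -134.7, 185.2]
ee_rot: [0.112, 0.994, 0.0, -0.0]
ft_force: [0.6, 1.1, -1.2]
gripper_width: 0.231
grip_force: 58.9
[-0.48  0.17 -0.41  0.99  0.   -0.26] [ 1.12451734e-01  9.93657156e-01  1.48047465e-04 -2.04696052e-04]
cradle wrist 0.64 ctr [ 429.4 -160.2] size [19. 90.] longdir -0.286 px [291. 191.] rgb [155. 153. 141.]
cradle top 0.57 ctr [ 474.1 -122.6] size [15. 24.] longdir -0.806 px [372. 231.] rgb [144. 138. 129.]
```

View pics/w6.png

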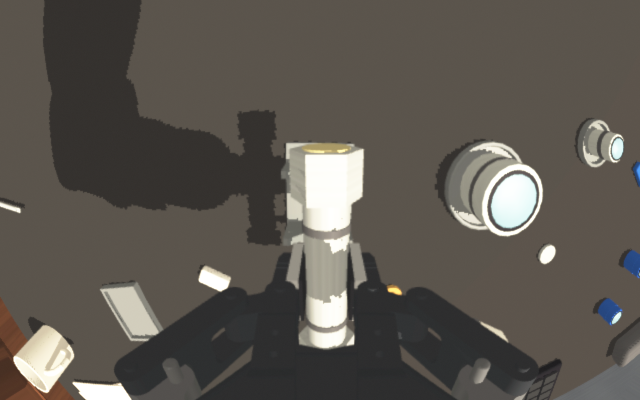

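The held torch hides most of the cradle; the base's near-left corner is at (287,143), with its left edge down to about (289,215). The small loupe is in its dish at (600,145).

Run:
```python
from m import *
c=read_camera('wrist')
a=onplane(c,287,143,6,True);b=onplane(c,289,200,6,True);print(a,b,np.arctan2(*(b-a)[1::-1]))
for th in(-.2,-.22,-.24,-.26):
  R=np.array([[np.cos(th),-np.sin(th)],[np.sin(th),np.cos(th)]]); print(th,a[:2]-R@[-45,-28], 'pred',np.array([437.5,-136.6])+R@[-45,-28])
a=onplane(c,326,207,48+0*0,True)
# torch junctions with axis height: TCP z-185 => torch axis ~ 14+110
for u,v in((326,203),(327,325)): print(onplane(c,u,v,136,True))
```

```text
[ 388.17331021 -155.49796488    6.        ] [ 436.20688164 -166.34384175    6.        ] -0.22207371185511174
-0.2 [ 437.83904747 -136.99622059] pred [ 387.83426273 -155.10174429]
-0.22 [ 438.19912488 -137.99316934] pred [ 387.47418533 -154.10479554]
-0.24 [ 438.53919262 -138.99711977] pred [ 387.13411759 -153.10084511]
-0.26 [ 438.85911468 -140.00767033] pred [ 386.81419553 -152.09029455]
[ 399.68064911 -125.65546699  136.        ]
[ 464.40104391 -139.80541827  136.        ]
```

```bash
python3 -m inch '{"slide":[[-0.001,-0.002,-0.02],[-0.001,-0.002,-0.045],[-0.001,-0.002,-0.06],[-0.001,-0.002,-0.07],[-0.001,-0.002,-0.078],[-0.001,-0.002,-0.084],[-0.001,-0.002,-0.088],[-0.001,-0.002,-0.088],[-0.001,-0.002,-0.088]],"angular":[[0,0,0],[0,0,0],[0,0,0],[0,0,0],[0,0,0],[0,0,0],[0,0,0],[0,0,0],[0,0,0]]}'
python3 - <<'E'
from h import *
c=read_camera('wrist'); d=read_camera('side')
a=np.zeros((400,800,3),np.uint8); a[:,:400]=c['img'][:,120:520]; a[:,400:]=cv2.resize(d['img'][120:240,310:430],(400,400)); cv2.imwrite('pics/w7.png',a[:,:,::-1])
E
```

```text
time: 26.5
tool_pos: [437.2, -138.9, 98.2]
ee_rot: [0.113, 0.994, -0.002, 0.001]
ft_force: [-2.6, -7.3, 1.6]
gripper_width: 0.232
grip_force: 59.3
```

View pics/w7.png

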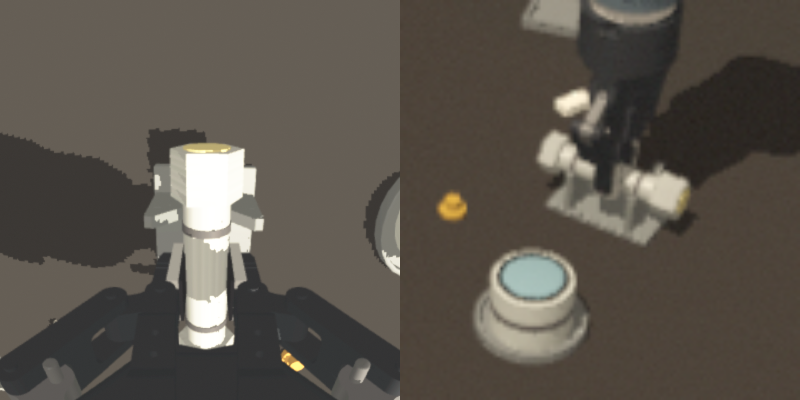

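The torch lies on both saddles, with its head clear of the near saddle. Releasing it and going to the pack.

```bash
python3 -m inch '{"slide":[[0,0,0],[0,0,0],[0,0,0],[0,0,0],[0,0,0],[0,0,0.03],[0,0,0.07],[0,0,0.102],[0.219,0.151,0.102],[0.219,0.151,0.102],[0.219,0.151,0.102],[0.219,0.151,0.102],[0.219,0.151,0.102],[0.219,0.151,0.102],[0.219,0.151,0.102],[0.219,0.151,0.102],[0.219,0.151,0.102],[0.219,0.151,0.102]],"angular":[[0,0,0],[0,0,0],[0,0,0],[0,0,0],[0,0,0],[0,0,0],[0,0,0],[0,0,0],[0,0,1.005],[0,0,1.005],[0,0,1.005],[0,0,1.005],[0,0,1.005],[0,0,1.005],[0,0,1.005],[0,0,1.005],[0,0,1.005],[0,0,1.005]]}' 0.06
python3 - <<'E'
from m import *
s=r.sense();print(s['joint_positions'].round(2),s['ee_rot'])
c=measure('wrist',['pack'],True)
d=read_camera('side')
a=np.zeros((400,800,3),np.uint8); a[:,:400]=c['img'][:,120:520]; a[:,400:]=cv2.resize(d['img'][120:240,310:430],(400,400)); cv2.imwrite('pics/w8.png',a[:,:,::-1])
E
```

```text
time: 28.4
tool_pos: [655.5, 13.2, 199.5]
ee_rot: [-0.379, 0.925, -0.0, 0.0]
ft_force: [0.1, -0.4, 0.6]
gripper_width: 0.703
grip_force: 0.0
[-0.11  0.48  0.09  1.19 -0.   -0.88] [-3.78876818e-01  9.25447112e-01 -6.89595708e-06  6.15112433e-06]
pack wrist 0.62 ctr [658.7   7.8] size [64. 37.] longdir 0.78 px [318. 192.] rgb [238. 236. 233.]
```

View pics/w8.png

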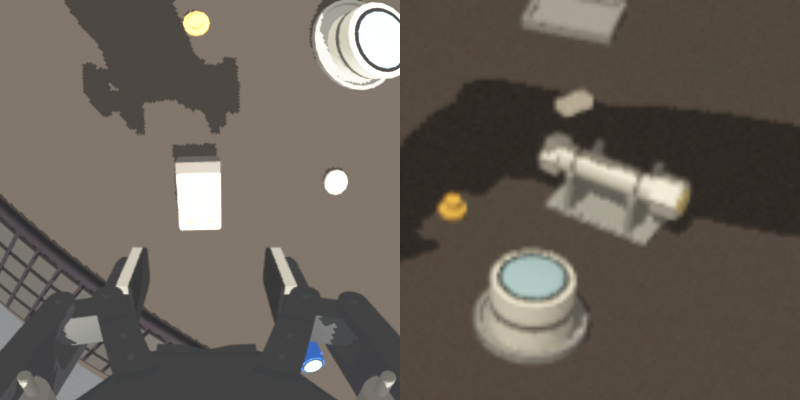

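The torch lies settled in the cradle (right half). In the left half the pack spans crop columns 176–221, a few mm off the tool's centreline. I'll correct for that and grasp it.

```bash
python3 -m inch '{"slide":[[0.004,-0.003,-0.03],[0.004,-0.003,-0.07],[0.004,-0.003,-0.1],[0.004,-0.003,-0.115],[0.004,-0.003,-0.12],[0.004,-0.003,-0.12]],"angular":[[0,0,0],[0,0,0],[0,0,0],[0,0,0],[0,0,0],[0,0,0]]}' 0.06
python3 -m inch '{"slide":[[0,0,0],[0,0,0],[0,0,0],[0,0,0],[0,0,0],[0,0,0],[0,0,0],[0,0,0],[0,0,0.01],[0,0,0.03],[0,0,0.05],[0,0,0.07],[0,0,0.07]],"angular":[[0,0,0],[0,0,0],[0,0,0],[0,0,0],[0,0,0],[0,0,0],[0,0,0],[0,0,0],[0,0,0],[0,0,0],[0,0,0],[0,0,0],[0,0,0]]}' 0.01 60
```

```text
time: 29.15
tool_pos: [659.7, 10.4, 79.2]
ee_rot: [-0.38, 0.925, 0.0, -0.0]
ft_force: [1.0, 0.3, 0.3]
gripper_width: 0.704
grip_force: 0.0
time: 30.45
tool_pos: [660.9, 10.5, 152.9]
ee_rot: [-0.38, 0.925, -0.001, 0.002]
ft_force: [0.7, -0.3, -1.5]
gripper_width: 0.4
grip_force: 60.7
```

```bash
python3 -m inch '{"slide":[[-0.008,-0.025,0],[-0.02,-0.063,0],[-0.033,-0.105,0],[-0.046,-0.147,0],[-0.059,-0.19,0],[-0.072,-0.232,0],[-0.085,-0.274,0],[-0.098,-0.316,0],[-0.11,-0.354,0],[-0.12,-0.386,0],[-0.127,-0.409,0],[-0.127,-0.409,0],[-0.127,-0.409,0],[-0.127,-0.409,0]],"angular":[[0,0,-0.05],[0,0,-0.13],[0,0,-0.21],[0,0,-0.29],[0,0,-0.37],[0,0,-0.45],[0,0,-0.53],[0,0,-0.61],[0,0,-0.69],[0,0,-0.75],[0,0,-0.8],[0,0,-0.8],[0,0,-0.8],[0,0,-0.8]]}'
python3 - <<'E'
from m import *
s=r.sense();print(s['joint_positions'].round(2),s['ee_rot'])
c=measure('wrist',['tray','pack'],True)
cv2.imwrite('pics/w9.png',c['img'][:,:,::-1])
E
```

```text
time: 31.85
tool_pos: [533.0, -397.4, 149.0]
ee_rot: [0.009, 1.0, 0.0, -0.0]
ft_force: [-0.8, -0.2, -1.4]
gripper_width: 0.405
grip_force: 60.6
[-0.77  0.53  0.04  1.09  0.   -0.75] [ 9.23732557e-03  9.99957216e-01  4.16031903e-04 -2.53965734e-04]
tray wrist 0.93 ctr [ 524.1 -402. ] size [60. 67.] longdir -0.006 px [309. 188.] rgb [165. 163. 153.]
pack wrist 0.83 ctr [ 568.8 -397.7] size [ 56. 104.] longdir -0.014 px [326. 256.] rgb [178. 174. 163.]
```

View pics/w9.png

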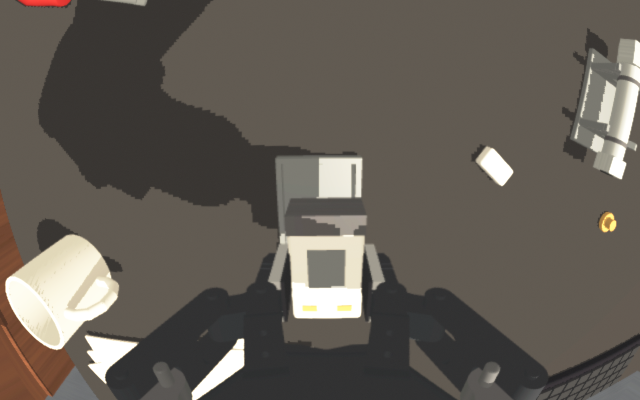

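The pack is held over the tray, whose far edge is at row 156 and sides at x = 277–362. The pack's top face runs from about row 234 to row 318, so I'll check its offset.

Run:
```python
from m import *
c=read_camera('wrist')
for z in(92,95): print([onplane(c,u,v,z,True)[:2].round(1) for u,v in((327,201),(327,234),(327,290),(327,318))])
print([onplane(c,u,v,10,True)[:2].round(1) for u,v in((319,156),(277,165),(362,165))])
```

```text
[array([ 496.1, -395.7]), array([ 512.1, -396. ]), array([ 543.6, -396.5]), array([ 562.5, -396.7])]
[array([ 495. , -395.7]), array([ 510.6, -396. ]), array([ 541.4, -396.4]), array([ 559.9, -396.7])]
[array([ 492.5, -400.8]), array([ 498.1, -430.3]), array([ 499.2, -371.1])]
```

```bash
python3 -m inch '{"slide":[[0.002,-0.0045,-0.02],[0.002,-0.0045,-0.04],[0.002,-0.0045,-0.052],[0.002,-0.0045,-0.06],[0.002,-0.0045,-0.064],[0.002,-0.0045,-0.064],[0.002,-0.0045,-0.064]],"angular":[[0,0,0],[0,0,0],[0,0,0],[0,0,0],[0,0,0],[0,0,0],[0,0,0]]}'
python3 -m inch '{"slide":[[0,0,0],[0,0,0],[0,0,0],[0,0,0],[0,0,0],[0,0,0.03],[0,0,0.07],[0,0,0.11],[0,0,0.16],[-0.1,0.1,0.2],[-0.1,0.1,0.2],[-0.1,0.1,0.2],[-0.1,0.1,0.2],[-0.1,0.1,0.2],[-0.1,0.1,0.2]],"angular":[[0,0,0],[0,0,0],[0,0,0],[0,0,0],[0,0,0],[0,0,0],[0,0,0],[0,0,0],[0,0,0],[0,0,0],[0,0,0],[0,0,0],[0,0,0],[0,0,0],[0,0,0]]}' 0.06
python3 - <<'E'
from m import *
c=read_camera('side'); im=c['img']
def cr(a,b,h,w_): return cv2.resize(im[b:b+h,a:a+w_],(400,300))
o=np.vstack([np.hstack([cr(330,95,60,80),cr(300,150,90,120)]),np.hstack([cr(300,225,60,80),cr(220,300,60,80)])]); cv2.imwrite('pics/f.png',o[:,:,::-1])
E
```

```text
time: 32.75
tool_pos: [535.1, -403.1, 86.0]
ee_rot: [0.01, 1.0, -0.0, 0.0]
ft_force: [-0.1, 0.1, -1.4]
gripper_width: 0.406
grip_force: 60.6
time: 34.25
tool_pos: [435.2, -303.4, 285.2]
ee_rot: [0.01, 1.0, -0.0, 0.0]
ft_force: [-0.4, -0.9, -1.0]
gripper_width: 0.703
grip_force: 0.0
```

View pics/f.png

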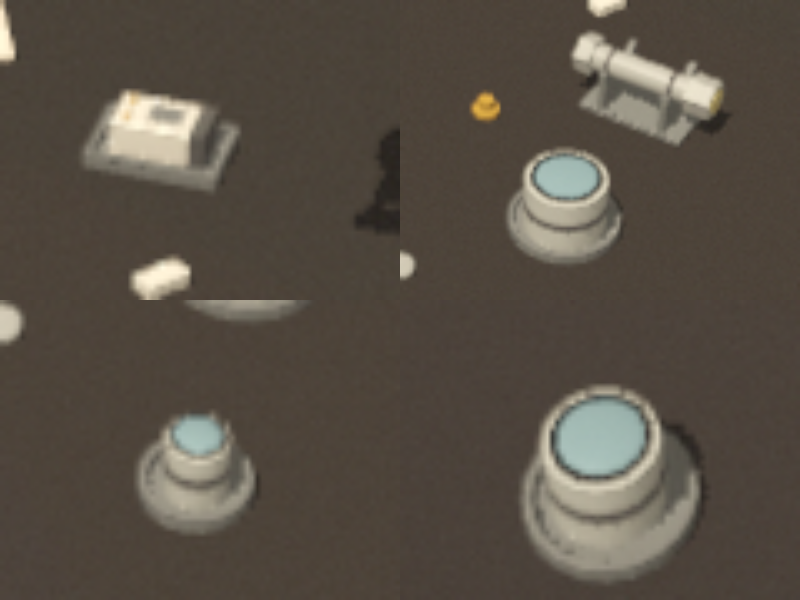

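All five look seated: pack in tray (top-left), torch in cradle and large loupe (top-right), small (bottom-left) and medium (bottom-right). One numeric check of the centres follows before I hand in.

Run:
```python
from m import *
s=read_camera('side'); t=read_camera('top')
for n,(d,z,p) in dict(large=((463,16),53,(349.8,203.1)),small=((444.5,166.7),41,(339.4,251.8)),medium=((532,406.5),47,(260,327.4))).items():
    P=onplane(s,*p,z); print(n,'side lens',P[:2].round(1),'dish',d)
    u,v=proj(t,(*d,z)); u,v=int(round(u)),int(round(v)); im=t['img'][v-12:v+13,u-12:u+13].astype(int)
    ys,xs=np.nonzero(im[:,:,2]-im[:,:,0]>12)
    if len(xs): print('   top lens',onplane(t,u-12+xs.mean(),v-12+ys.mean(),z)[:2].round(1),len(xs))
```

```text
large side lens [459.5  17.9] dish (463, 16)
   top lens [461.5  17.1] 178
small side lens [442.  167.7] dish (444.5, 166.7)
   top lens [443.7 168.8] 33
medium side lens [530.2 406.6] dish (532, 406.5)
   top lens [531.9 406.9] 87
```

All are within about 4 mm of centre; handing in.

```bash
python3 -c "
from bench import r
print(r.close_job())"
```

```text
the job is handed in; nothing more can be done
None
```

I handed the job in at about 34 s of robot time: all three loupes stand in their dishes within about 4 mm of centre, and the final pictures show the torch seated in its cradle and the pack in its tray; no verdict came back.

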